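Seat a cutting wheel on the runout gauge and hold it down

TASK

On the green runout gauge, swing the steel hasp up off its brass catch and right back over, past upright, so the seat is clear. Then take the wheel with the blue knob, slide it about on the gauge until its bore drops over the centring pin hidden under it, and press it fully down to its stop against the spring seat. Finish with the fingers still on the wheel holding it flat and fully down; leave the other two wheels, the glass tumbler and the bottle where they are.

Things in the scene. Friction and masses are not known exactly. Their poses are not given: they have to be found in the camera images.
- gauge: Fixed green block 120 (x) x 160 (y) x 30 mm high; origin: centre of its underside, z up. Brass catch post on its -y edge (y -70, top 52 mm up), steel hinge lugs on its +y edge (y +74, top 59 mm up); a circle of 65 mm radius about the centre is free between them. Dial indicator on its +x side (40 mm disc, top 70 mm up, x 80 to 120; thin stem in to x 62).
- gauge_centre (a point): Centre of the block's top face, 30 mm above its underside. Round it the seat, an aluminium disc of 56 mm, top 10 mm above this point when up, with a brass pin in its middle: 9 mm high, 12 mm diameter, tapering to 7 mm in its top 4 mm. Seat and pin are set up to 4 mm off this point along x and along y, differently each time: find the pin by feel or by sight.
- seat (a joint): How far the spring seat with its pin is pressed down, m: 0 up, 0.008 at its stop. It goes straight down against a spring: about 4 N starts it, 12 N brings it to the stop.
- hasp (a joint): Hasp angle, rad: 0 lying level across the seat over the catch, 1.57 upright, 2.2 at its back stop beyond the gauge's +y edge. Stiff hinge: it stays where it is left (about 0.12 N m).
- hasp_hinge (a point): A point on the hasp's hinge axis: the axis runs along the gauge's x axis, 74 mm to +y of the gauge's centre and 55 mm above its underside.
- hasp_ball (a point): Centre of the red ball (20 mm diameter) at the hasp's free end, 184 mm from the hinge axis. Steel hasp 5 mm thick, 14 mm wide, 24 mm at the slotted loop round the catch, which ends 27 mm short of the ball's centre; an 8 mm neck leads to the ball. Pinched along the gauge's x axis, the ball turns between the pads as the hasp swings.
- wheel_blue: The wheel to seat: aluminium disc, 84 mm diameter, 12 mm thick, round blue knob (26 mm diameter, 36 mm high) on its middle; 0.25 to 0.5 kg, loose. Origin: centre of its underside, z up. Bore from below: 15 mm diameter, 12 mm deep. Origin above the gauge's underside: 49 mm on the pin's tip, 40 mm dropped on, 32 mm pressed to the stop. Any turn about z will do.
- wheel_orange: Bystander: the same wheel shape with an orange knob, loose, origin as for the blue one.
- wheel_black: Bystander: the same wheel shape with a black knob, loose, origin as for the blue one.
- tumbler: Bystander: blue glass tumbler, 76 mm across, 90 mm high, loose, origin at the centre of its underside.
- bottle: Bystander: red bottle, 60 mm across, 150 mm high, loose, origin at the centre of its underside.
- mat: Thin brown fixed mat, 300 x 360 x 3 mm, on which the three wheels lie; origin at the centre of its underside.
Mind the look-alikes: they are no part of the job. What is shaped like the wheel_blue but pink is not meant.

How it is judged (in metres and radians):
On the way, in this order (a step that is already met when the one before it is completed fails the run):
1. the hasp is off its catch and swung back past upright (value of joint hasp above 1.6 rad), for 0.2 s.
2. the blue-knobbed wheel has dropped over the pin and lies flat (horizontal distance between wheel_blue and gauge_centre below 0.01 m and z of wheel_blue in the frame of gauge below 0.038 m and angle between wheel_blue's own z axis and vertical below 0.08 rad), for 0.05 s.
At the end, for the whole second after the job is handed in: Hasp back past upright (over 1.58 rad); blue-knobbed wheel on the pin (within 10 mm of the gauge's centre), flat to 0.06 rad, still, held by the fingers (over 3 N), seat pressed over 6.2 of its 8 mm, wheel's underside under 34.5 mm above the gauge's underside (value of joint hasp above 1.58 rad and horizontal distance between wheel_blue and gauge_centre below 0.01 m and z of wheel_blue in the frame of gauge below 0.0345 m and value of joint seat above 0.0062 m and angle between wheel_blue's own z axis and vertical below 0.06 rad and linear speed of wheel_blue below 0.02 m/s and contact force between the fingers and wheel_blue above 3 N); the arm keeps its last pose, push and grip.
It fails at once if another wheel was shifted (distance of any of wheel_orange, wheel_black from where it was at the start of the episode above 0.03 m).
It fails at once if the tumbler or the bottle was shifted or knocked over (distance of any of tumbler, bottle from where it was at the start of the episode above 0.03 m or angle between any of tumbler, bottle's own z axis and vertical above 0.4 rad).
It also fails if it takes over 61 s, if anything falls off the work surface, if the arm or the gripper's body presses on something with over 40 N, if the wrist force passes 120 N, or if a joint passes its speed limit or range.

ROBOT

A 6-joint arm with a two-finger parallel gripper is mounted at the origin on the work surface. World frame = base frame: x ahead of the robot, y to its left, z up, the work surface at z = 0. Lengths are in m, angles in degrees, forces in N, time in s.
With the tool pointing down it reaches from about 0.25 to 0.725 m from the base axis. Payload 9.7 kg.
Tool frame: the origin (TCP) lies at the very end of the fingers, on their centre line; the grasp point (between the pads) lies 19 mm behind it; z points along the fingers, y is the line along which they close (so a half turn about z gives the same grasp; the last joint's range is limited). The gripper opens to 85 mm and grips with 20 to 120 N. Pads are 22 mm wide; open, the fingers measure 114 mm over their backs; the gripper's body (76 mm by 85 mm) begins 54 mm behind the grasp point. The pads swing forward as they close: fully open they stand 13 mm farther back than shut.
Start: joints at [-64.744, 4.979, 10.078, 95.1, 0, 90], TCP at [0.235, -0.497, 0.231] pointing down, gripper open.
Joint ranges: [-179.16, 179.16], [-48.56, 103.87], [-65.8, 70.77], [-126.05, 130.52], [-82.76, 87.17], [-180, 180]. Speed limits (degrees/s): [127.2, 127.2, 147.25, 180, 180, 180].

INTERFACE

Orientations are given as a 3x3 rotation matrix whose columns are the frame's x, y, z axes.
In Python, from cell import status, viewer, ticket, models gives the robot as it stands. The module is installed in compiled form; this text tells all that it offers.
- The arm moves only by the tool play_rows, never from a script. Its argument "steps" is a list of rows, each a list of 6 numbers: the shift along the tool's x, y, z in mm, then the turn, a rotation vector about the tool's x, y, z in rad. In form: [[x, y, z, rx, ry, rz], ...]. A call has 1 to 8 rows; each row shifts and turns the commanded pose from where the row before left it, along the tool's axes as they then stand; what a row does not reach is not made up. A row lasts 1/10 s, in which the tool goes at most 50 mm and 8.59 degrees, less where a joint would pass 70% of its speed; a pose out of reach is approached as far as the arm can. A call is refused whole if a number of a shift passes 50 or a number of a turn 0.15, either way. A call with a gripper value outside its range is refused whole. "hand" is the opening in per cent of the stroke, from 0 (shut) to 100 (fully open), set as the call begins (left out, the last holds). The fingers move at their own pace and stop on an object; "grip_force" is the grip in N (left out, the last holds). Time passes only in rows, so rows that do not move let the fingers close. It gives the time, the measured TCP pose, the force, the opening and the grip force at its end, in the units of the state.
- status.observe(): the state, without advancing time (a new reading comes with each control period).
- viewer.capture(name): name is "scene" or "side" or "wrist"; returns (picture, depth): 400x640x3 uint8, red, green, blue; 400x640 float32, m along the optical axis (not along the pixel's ray), 0 where there is no reading.
- viewer.get_calibration(name): a dict with "vertical_fov" (degrees; the focal length in pixels is half the picture's height over the tangent of half this angle, whatever the lens; pixels are square), "cx", "cy" (the principal point, pixels), "R" (3x3) and "t" (3): a world point X has camera coordinates R X + t. Camera axes: x right, y down, z forward; pixel columns grow to the right and rows downward; lengths in m; the calibration is good to about 2 mm. A picture is of the moment at which its call begins: read the wrist's pose just before it. get_calibration takes no time and is no camera call; for the wrist camera it gives the pose at the moment of the call.
- ticket.finish_job(): hands the job in; it is judged then, once.
Trained networks look in the newest picture that a camera, given by its name, has taken for a name from the list of things; names that differ only in an ending like _2 or _b are one class to them, and where a whole thing is asked for, a point or a joint stands for the part that bears it (a point fixed in the world has none). Each returns a list of dicts, best first, with "score" (0 to 1); they miss things now and then, are a little off and sometimes report something else, mostly with a low value. They report only what shows in the picture. A call takes as long as a camera call. They do not tell look-alikes from the thing itself.
- models.silhouettes(camera, target): "mask" (400x640 bool, what is visible of it) and "position" ([column, row] in pixels, amid what is visible of it).
The state is a dict: "time": time; "qpos": joint angles; "qvel": joint speeds; "joint_efforts": joint torques, N m; "position": TCP position; "tool_rot": TCP orientation; "contact_force": force on the tool from outside, world axes, zero at the start; "wrist_torque": the same for the moment, N m; "opening": finger opening in m; "grasp_force": force on a finger pad.
Only numpy, scipy, OpenCV 4.12 (cv2) and the standard library are available. Lean on these libraries where they do the work, as an engineer would, in place of code of your own. Each camera call takes 0.05 s, during which the arm holds its last target. There are 200 camera calls.

## Working session

There is one attempt and no reset: what is moved stays moved. The work goes in short steps, Python scripts to look and compute and a tool call to move; the robot and the scene stay as the last step left them, time stands still between calls to the robot, and variables do not carry over. Pictures are saved under pics/ and viewed, at most 10 in all, crops included, and the job is handed in when it is done.

Besides the shell and the picture viewer there is one more tool, called after "Request:" in YAML: its name, and indented under it one key for each argument. play_rows: Moves the arm, as the interface text tells. Its arguments: {"type":"object","properties":{"steps":{"type":"array"},"hand":{"type":"number"},"grip_force":{"type":"number"}},"required":["steps"]}

```bash
mkdir -p pics; cat > h.py <<'E'
import numpy as np, cv2, os
from cell import status, viewer, ticket, models
def world(cam,depth,mask,cal=None):
    c=cal or viewer.get_calibration(cam); f=200/np.tan(np.radians(c["vertical_fov"])/2)
    v,u=np.nonzero(mask&(depth>0)); d=depth[v,u]
    P=np.stack([(u-c["cx"])/f*d,(v-c["cy"])/f*d,d],1)
    return (P-np.array(c["t"]))@np.array(c["R"])
E
python3 - <<'E'
from h import *
ims=[]
for cam in ["scene","side"]:
    im,d=viewer.capture(cam); np.savez(f"pics/{cam}0.npz",im=im,d=d); ims.append(im)
    for n in ["gauge","hasp_ball","hasp","wheel_blue","wheel_orange","wheel_black","tumbler","bottle","mat"]:
        for r in models.silhouettes(cam,n)[:3]:
            P=world(cam,d,r["mask"])
            if len(P): print(cam,n,round(r["score"],2),np.round(r["position"]),np.round(np.median(P,0),3),np.round(np.percentile(P,3,0),3),np.round(np.percentile(P,97,0),3))
    print(viewer.get_calibration(cam))
cv2.imwrite("pics/a.png",cv2.resize(np.vstack(ims),(480*640//480,800))[:,:,::-1][:400])
cv2.imwrite("pics/a1.png",ims[0][:,:,::-1]);cv2.imwrite("pics/a2.png",ims[1][:,:,::-1])
print(status.observe())
E
```

```text
scene hasp_ball 0.97 [360. 137.] [0.481 0.155 0.062] [0.443 0.073 0.032] [0.49  0.26  0.071]
scene hasp 0.93 [367. 138.] [0.481 0.158 0.062] [0.468 0.072 0.056] [0.49  0.259 0.071]
scene wheel_blue 0.87 [390. 219.] [0.652 0.088 0.014] [0.608 0.057 0.005] [0.683 0.13  0.05 ]
scene wheel_blue 0.6 [273. 201.] [ 0.501 -0.08   0.017] [ 0.458 -0.111  0.007] [ 0.531 -0.038  0.053]
scene wheel_orange 0.79 [174. 226.] [ 0.456 -0.253  0.017] [ 0.417 -0.285  0.007] [ 0.485 -0.213  0.052]
scene wheel_black 0.91 [256. 264.] [ 0.613 -0.183  0.017] [ 0.571 -0.215  0.008] [ 0.644 -0.142  0.053]
scene tumbler 0.97 [366. 263.] [ 0.74  -0.051  0.063] [ 0.704 -0.084  0.008] [ 0.772 -0.016  0.092]
scene bottle 0.7 [294. 304.] [ 0.752 -0.198  0.095] [ 0.727 -0.218  0.016] [ 0.766 -0.171  0.152]
scene mat 0.58 [212. 257.] [ 0.558 -0.242  0.004] [ 0.396 -0.363  0.002] [ 0.679 -0.023  0.007]
{'vertical_fov': 43.44323768769553, 'cx': 323.797913719551, 'cy': 193.3098590080875, 'R': array([[ 0.59003875,  0.80700657,  0.02438582],
       [ 0.53764931, -0.37020825, -0.75754807],
       [-0.60231844,  0.46009373, 
[... 1833 characters left out ...]
8935e-05,  9.00005464e+01]), 'qvel': array([ 0.08098627,  0.030619  ,  0.01856628,  0.01502947, -0.00016064,
        0.05221698]), 'joint_efforts': array([ 3.00584063e-03, -5.20120704e+01,  4.64858329e+01,  2.02623887e-03,
        1.59235533e-04, -3.06989016e-06]), 'position': array([ 0.23465226, -0.49742309,  0.23126677]), 'tool_rot': array([[ 9.04422888e-01,  4.26637128e-01, -2.19878595e-05],
       [ 4.26637129e-01, -9.04422887e-01,  5.05098023e-05],
       [ 1.66303362e-06, -5.50630586e-05, -9.99999998e-01]]), 'contact_force': array([ 0.18180594, -0.55130235, -0.57734607]), 'wrist_torque': array([ 0.01838908, -0.00494842,  0.00495336]), 'grasp_force': 0.0, 'opening': 0.08542624810880996}
```

View pics/a1.png

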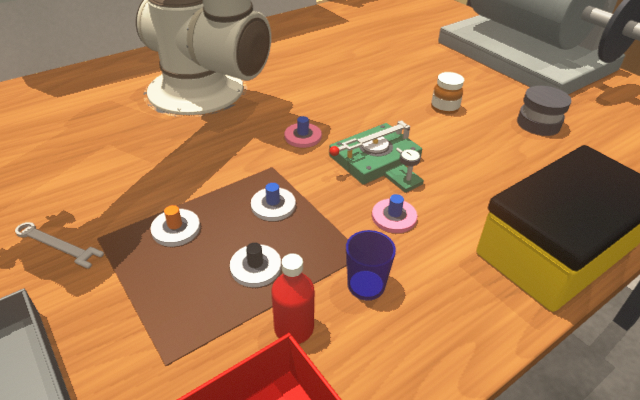

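View pics/a2.png

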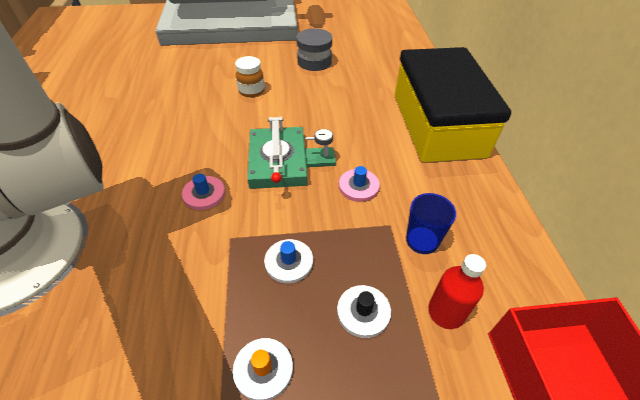

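The wheel to take is the blue-knobbed white one on the mat (scene 273,201; side 290,260). The two pink look-alikes sit off the mat. The hasp lies with its ball towards the robot's right (side 276,177).

```bash
python3 - <<'E'
from h import *
for cam in ["scene","side"]:
    z=np.load(f"pics/{cam}0.npz"); im,d=z["im"],z["d"]
    hsv=cv2.cvtColor(im,cv2.COLOR_RGB2HSV); H,S,V=[hsv[...,i].astype(int) for i in range(3)]
    g=(H>55)&(H<95)&(S>80)&(V>30); P=world(cam,d,g); 
    P=P[(abs(P[:,2]-.03)<.006)&(abs(P[:,0]-.48)<.13)&(abs(P[:,1]-.17)<.13)]
    print(cam,"gauge top",len(P),np.median(P[:,2]),cv2.minAreaRect((P[:,:2]*1000).astype(np.float32)))
    red=(H<6)|(H>174); P=world(cam,d,red&(S>150)); P=P[(abs(P[:,0]-.48)<.05)&(abs(P[:,1]-.07)<.04)&(P[:,2]>.03)]
    print("ball",len(P),np.median(P,0),P.min(0),P.max(0))
    b=(H>100)&(H<130)&(S>130); P=world(cam,d,b); P=P[(abs(P[:,0]-.49)<.05)&(abs(P[:,1]+.08)<.05)]
    T=P[P[:,2]>P[:,2].max()-.004]; print("knob top",len(T),T.mean(0),cv2.minEnclosingCircle((T[:,:2]*1000).astype(np.float32)))
E
```

```text
scene gauge top 851 0.032241589972959214 ((480.7052307128906, 189.51124572753906), (156.75125122070312, 116.52178192138672), 88.55855560302734)
ball 66 [0.4815562  0.07640568 0.06875924] [0.47156981 0.06987848 0.06031263] [0.48844414 0.08742517 0.07421551]
knob top 87 [ 0.49127609 -0.07233319  0.05255094] ((491.6922302246094, -71.89987182617188), 12.999566078186035)
side gauge top 1894 0.029474677986922503 ((480.529052734375, 189.851806640625), (159.5382537841797, 117.17578887939453), 88.902587890625)
ball 79 [0.47793587 0.07576133 0.06622384] [0.46897229 0.07114033 0.05554682] [0.48605519 0.08765644 0.07130792]
knob top 123 [ 0.49084941 -0.07147324  0.05075448] ((490.74072265625, -71.12369537353516), 12.271721839904785)
```

```bash
cat >> h.py <<'E'
from scipy.spatial.transform import Rotation as Ro
G=np.array([.4806,.1897]); YAW=-1.27
def Rt(yaw=YAW): # tool down, tool y along gauge x
    a=np.radians(yaw); y=np.array([np.cos(a),np.sin(a),0]); z=np.array([0,0,-1.]); return np.stack([np.cross(y,z),y,z],1)
def gp(x,y): # gauge xy -> world xy
    a=np.radians(YAW); return G+np.array([[np.cos(a),-np.sin(a)],[np.sin(a),np.cos(a)]])@np.array([x,y])
def plan(p1,R1,n,p0=None,R0=None):
    s=status.observe(); p0=s["position"] if p0 is None else p0; R0=s["tool_rot"] if R0 is None else R0
    w=Ro.from_matrix(R0.T@R1).as_rotvec()/n; dp=(np.array(p1)-p0)/n; R=R0; rows=[]
    for i in range(n):
        rows.append([round(float(v),1) for v in R.T@dp*1000]+[round(float(v),4) for v in w]); R=R@Ro.from_rotvec(w).as_matrix()
    print(rows); return np.array(p1),R
E
python3 - <<'E'
from h import *
b=gp(0,-.110); print(b)
p=status.observe()["position"]
m=p+ (np.array([*b,.17])-p)*.55
p1,R1=plan(m,Rt(),8)
plan([*b,.17],Rt(),7,p1,R1)
E
```

```text
[0.47816197 0.07972702]
[[32.1, -28.7, 4.2, -0.0, -0.0, -0.1385], [35.7, -24.0, 4.2, -0.0, -0.0, -0.1385], [38.7, -18.9, 4.2, -0.0, -0.0, -0.1385], [40.9, -13.4, 4.2, -0.0, -0.0, -0.1385], [42.4, -7.6, 4.2, -0.0, -0.0, -0.1385], [43.0, -1.7, 4.2, -0.0, -0.0, -0.1385], [42.9, 4.3, 4.2, -0.0, -0.0, -0.1385], [41.8, 10.2, 4.2, -0.0, -0.0, -0.1385]]
[[37.4, 14.8, 3.9, 0.0, 0.0, -0.0], [37.4, 14.8, 3.9, 0.0, 0.0, -0.0], [37.4, 14.8, 3.9, 0.0, 0.0, -0.0], [37.4, 14.8, 3.9, 0.0, 0.0, -0.0], [37.4, 14.8, 3.9, 0.0, 0.0, -0.0], [37.4, 14.8, 3.9, 0.0, 0.0, -0.0], [37.4, 14.8, 3.9, 0.0, 0.0, -0.0]]
```

Request:
play_rows:
  steps:
    - [32, -28.7, 4.2, 0, 0, -0.1385]
    - [35.7, -24, 4.2, 0, 0, -0.1385]
    - [38.7, -18.9, 4.2, 0, 0, -0.1385]
    - [41, -13.4, 4.2, 0, 0, -0.1385]
    - [42.4, -7.6, 4.2, 0, 0, -0.1385]
    - [43, -1.7, 4.2, 0, 0, -0.1385]
    - [43, 4.3, 4.2, 0, 0, -0.1385]
    - [42, 10.2, 4.2, 0, 0, -0.1385]
  hand: 100

```text
time: 1.8
position: [0.3688, -0.1781, 0.1978]
tool_rot: [[0.017, 1.0, 0.001], [1.0, -0.017, -0.0], [-0.0, 0.001, -1.0]]
contact_force: [1.3, -1.7, 0.3]
opening: 0.0853
grasp_force: 0.0
```

Request:
play_rows:
  steps:
    - [37.4, 14.8, 3.9, 0, 0, 0]
    - [37.4, 14.8, 3.9, 0, 0, 0]
    - [37.4, 14.8, 3.9, 0, 0, 0]
    - [37.4, 14.8, 3.9, 0, 0, 0]
    - [37.4, 14.8, 3.9, 0, 0, 0]
    - [37.4, 14.8, 3.9, 0, 0, 0]
    - [37.4, 14.8, 3.9, 0, 0, 0]
    - [0, 0, 0, 0, 0, 0]
  hand: 60

```text
time: 2.6
position: [0.4786, 0.0832, 0.1694]
tool_rot: [[0.018, 1.0, -0.001], [1.0, -0.018, 0.001], [0.001, -0.001, -1.0]]
contact_force: [-0.9, 0.1, 1.1]
opening: 0.0515
grasp_force: 0.0
```

```bash
python3 - <<'E'
from h import *
c=viewer.get_calibration("wrist"); im,d=viewer.capture("wrist"); cv2.imwrite("pics/w1.png",im[:,:,::-1])
hsv=cv2.cvtColor(im,cv2.COLOR_RGB2HSV); H,S,V=[hsv[...,i].astype(int) for i in range(3)]
P=world("wrist",d,((H<6)|(H>174))&(S>150),c); P=P[(abs(P[:,0]-.48)<.05)&(abs(P[:,1]-.08)<.04)&(P[:,2]>.03)]
print("ball",len(P),P.mean(0),P.min(0),P.max(0))
P=world("wrist",d,(H>55)&(H<95)&(S>80)&(V>30),c); P=P[abs(P[:,2]-.03)<.006]
print(cv2.minAreaRect((P[:,:2]*1000).astype(np.float32)))
s=status.observe(); print(s["position"],s["tool_rot"],s["opening"],s["time"])
plan([*gp(0,-.110),.042],Rt(),4)
E
```

```text
ball 318 [0.47901546 0.08166623 0.06929284] [0.46958185 0.07241656 0.06248408] [0.48761413 0.08933259 0.07391112]
((481.5133361816406, 181.46011352539062), (126.07315826416016, 118.66441345214844), 88.79934692382812)
[0.47796905 0.081528   0.16970344] [[ 1.86791347e-02  9.99824785e-01 -1.22069774e-03]
 [ 9.99825523e-01 -1.86792591e-02 -9.05936454e-05]
 [-1.13379501e-04 -1.21879255e-03 -9.99999251e-01]] 0.051209869560385625 2.65
[[-0.4, 0.1, 31.9, -0.0003, 0.0, 0.0009], [-0.4, 0.1, 31.9, -0.0003, 0.0, 0.0009], [-0.4, 0.1, 31.9, -0.0003, 0.0, 0.0009], [-0.4, 0.1, 31.9, -0.0003, 0.0, 0.0009]]
```

View pics/w1.png

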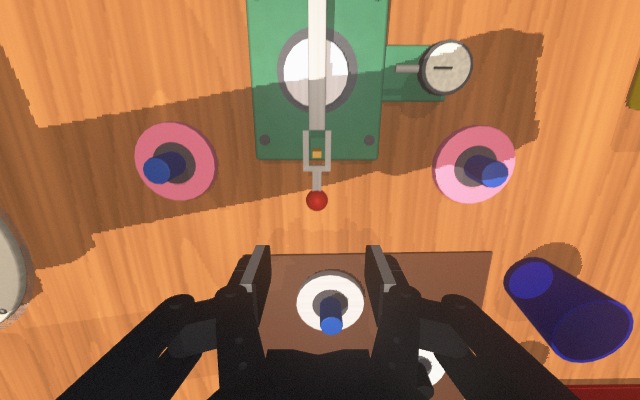

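The wrist view shows the hasp ball at (316,200) between the two pads' line of descent, with nothing in the way. I'll go down and pinch it.

Request:
play_rows:
  steps:
    - [0, 0.5, 32, 0, 0, 0]
    - [0, 0.5, 32, 0, 0, 0]
    - [0, 0, 32, 0, 0, 0]
    - [0, 0, 31, 0, 0, 0]
    - [0, 0, 0, 0, 0, 0]

```text
time: 3.15
position: [0.4762, 0.0784, 0.0399]
tool_rot: [[0.023, 1.0, -0.006], [1.0, -0.023, -0.001], [-0.001, -0.006, -1.0]]
contact_force: [-0.8, -0.9, 0.9]
opening: 0.0514
grasp_force: 0.0
```

Request:
play_rows:
  steps:
    - [0, 0, 0, 0, 0, 0]
    - [0, 0, 0, 0, 0, 0]
    - [0, 0, 0, 0, 0, 0]
    - [0, 0, 0, 0, 0, 0]
    - [0, 0, 0, 0, 0, 0]
    - [0, 0, 0, 0, 0, 0]
  hand: 0
  grip_force: 30

```text
time: 3.75
position: [0.478, 0.0795, 0.0445]
tool_rot: [[0.022, 1.0, -0.001], [1.0, -0.022, -0.0], [-0.0, -0.001, -1.0]]
contact_force: [-8.2, -1.2, -0.0]
opening: 0.0174
grasp_force: 29.3
```

```bash
python3 - <<'E'
from h import *
s=status.observe(); p=s["position"]; print(p)
# arc: ball y,z relative to hinge
r=np.array([-.184,.007]); a0=0; prev=r; out=[]
for k in range(1,25):
    a=-2.0*k/24; c=np.array([[np.cos(a),-np.sin(a)],[np.sin(a),np.cos(a)]])@r
    d=c-prev; prev=c; out.append([round(1000*d[0],1),0,round(-1000*d[1],1),0,0,0])
for i in range(0,24,8): print(out[i:i+8])
E
```

```text
[0.47797963 0.07950679 0.04451189]
[[np.float64(1.2), 0, np.float64(-15.3), 0, 0, 0], [np.float64(2.5), 0, np.float64(-15.1), 0, 0, 0], [np.float64(3.7), 0, np.float64(-14.9), 0, 0, 0], [np.float64(5.0), 0, np.float64(-14.5), 0, 0, 0], [np.float64(6.2), 0, np.float64(-14.1), 0, 0, 0], [np.float64(7.3), 0, np.float64(-13.5), 0, 0, 0], [np.float64(8.4), 0, np.float64(-12.8), 0, 0, 0], [np.float64(9.4), 0, np.float64(-12.1), 0, 0, 0]]
[[np.float64(10.4), 0, np.float64(-11.3), 0, 0, 0], [np.float64(11.3), 0, np.float64(-10.4), 0, 0, 0], [np.float64(12.1), 0, np.float64(-9.4), 0, 0, 0], [np.float64(12.9), 0, np.float64(-8.3), 0, 0, 0], [np.float64(13.5), 0, np.float64(-7.2), 0, 0, 0], [np.float64(14.1), 0, np.float64(-6.1), 0, 0, 0], [np.float64(14.5), 0, np.float64(-4.9), 0, 0, 0], [np.float64(14.9), 0, np.float64(-3.7), 0, 0, 0]]
[[np.float64(15.1), 0, np.float64(-2.4), 0, 0, 0], [np.float64(15.3), 0, np.float64(-1.1), 0, 0, 0], [np.float64(15.3), 0, np.float64(0.1), 0, 0, 0], [np.float64(15.3), 0, np.float64(1.4), 0, 0, 0], [np.float64(15.1), 0, np.float64(2.7), 0, 0, 0], [np.float64(14.8), 0, np.float64(3.9), 0, 0, 0], [np.float64(14.5), 0, np.float64(5.1), 0, 0, 0], [np.float64(14.0), 0, np.float64(6.3), 0, 0, 0]]
```

Request:
play_rows:
  steps:
    - [1.2, 0, -15.3, 0, 0, 0]
    - [2.5, 0, -15, 0, 0, 0]
    - [3.7, 0, -15, 0, 0, 0]
    - [5, 0, -14.5, 0, 0, 0]
    - [6.2, 0, -14, 0, 0, 0]
    - [7.3, 0, -13.5, 0, 0, 0]
    - [8.4, 0, -12.8, 0, 0, 0]
    - [9.4, 0, -12, 0, 0, 0]

```text
time: 4.55
position: [0.4788, 0.1236, 0.1573]
tool_rot: [[0.022, 1.0, -0.001], [1.0, -0.022, 0.0], [0.0, -0.001, -1.0]]
contact_force: [-5.9, -0.1, -3.2]
opening: 0.0177
grasp_force: 29.3
```

Request:
play_rows:
  steps:
    - [10.4, 0, -11.3, 0, 0, 0]
    - [11.3, 0, -10.4, 0, 0, 0]
    - [12, 0, -9.4, 0, 0, 0]
    - [13, 0, -8.3, 0, 0, 0]
    - [13.5, 0, -7.2, 0, 0, 0]
    - [14, 0, -6, 0, 0, 0]
    - [14.5, 0, -5, 0, 0, 0]
    - [15, 0, -3.7, 0, 0, 0]

```text
time: 5.35
position: [0.4811, 0.2274, 0.2188]
tool_rot: [[0.022, 1.0, -0.0], [1.0, -0.022, 0.0], [0.0, -0.0, -1.0]]
contact_force: [-6.3, -0.7, -0.7]
opening: 0.0174
grasp_force: 29.3
```

```bash
python3 - <<'E'
from h import *
im,d=viewer.capture("side"); cv2.imwrite("pics/s2.png",im[60:260,150:450,::-1])
s=status.observe(); print(s["position"],s["opening"],s["contact_force"])
E
```

```text
[0.48116896 0.22920908 0.21920936] 0.01778652053499427 [-8.52251891  0.56137131  2.59369726]
```

View pics/s2.png

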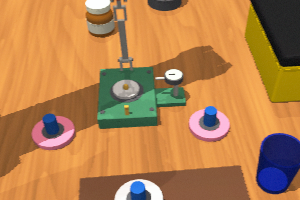

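The hasp is almost upright, with the seat and pin visible in the crop at (125,88). I'll carry on over the top.

Request:
play_rows:
  steps:
    - [15, 0, -2.4, 0, 0, 0]
    - [15.3, 0, -1, 0, 0, 0]
    - [15.3, 0, 0, 0, 0, 0]
    - [15.3, 0, 1.4, 0, 0, 0]
    - [15, 0, 2.7, 0, 0, 0]
    - [14.8, 0, 4, 0, 0, 0]
    - [14.5, 0, 5, 0, 0, 0]
    - [14, 0, 6.3, 0, 0, 0]

```text
time: 6.2
position: [0.4849, 0.3474, 0.2006]
tool_rot: [[0.022, 1.0, 0.001], [1.0, -0.022, 0.0], [0.0, 0.001, -1.0]]
contact_force: [-0.0, -0.4, -0.6]
opening: -0.0003
grasp_force: 0.0
```

Request:
play_rows:
  steps:
    - [0, 0, 0, 0, 0, 0]
    - [0, 0, 0, 0, 0, 0]
    - [0, 0, 0, 0, 0, 0]
  hand: 60

```text
time: 6.5
position: [0.4848, 0.3459, 0.201]
tool_rot: [[0.022, 1.0, 0.0], [1.0, -0.022, -0.0], [-0.0, 0.0, -1.0]]
contact_force: [0.4, -0.0, 0.5]
opening: 0.0431
grasp_force: 0.0
```

Request:
play_rows:
  steps:
    - [0, 0, -25, 0, 0, 0]
    - [0, 0, -30, 0, 0, 0]
    - [-40, 0, -10, 0, 0, 0]
    - [-45, 0, 0, 0, 0, 0]
    - [-45, 0, 0, 0, 0, 0]
    - [-45, 0, 0, 0, 0, 0]
    - [-45, 0, 0, 0, 0, 0]
    - [0, 0, 0, 0, 0, 0]

```text
time: 7.3
position: [0.4796, 0.1217, 0.267]
tool_rot: [[0.027, 1.0, 0.002], [1.0, -0.027, -0.001], [-0.001, 0.002, -1.0]]
contact_force: [0.4, -0.1, 0.0]
opening: 0.0515
grasp_force: 0.0
```

```bash
python3 - <<'E'
from h import *
c=viewer.get_calibration("wrist"); im,d=viewer.capture("wrist"); cv2.imwrite("pics/w2.png",im[:,:,::-1])
np.savez("pics/w2.npz",im=im,d=d,R=c["R"],t=c["t"])
hsv=cv2.cvtColor(im,cv2.COLOR_RGB2HSV); H,S,V=[hsv[...,i].astype(int) for i in range(3)]
P=world("wrist",d,((H<6)|(H>174))&(S>150),c); P=P[(abs(P[:,0]-.48)<.05)&(P[:,1]>.2)]
if len(P): print("ball",len(P),P.mean(0),P.max(0))
A=((H>55)&(H<95)&(S>80)&(V>30)); P=world("wrist",d,A,c); P=P[abs(P[:,2]-.03)<.006]
print(cv2.minAreaRect((P[:,:2]*1000).astype(np.float32)))
P=world("wrist",d,d>0,c); Q=P[np.hypot(P[:,0]-.4806,P[:,1]-.1897)<.045]
T=Q[abs(Q[:,2]-.04)<.004]; print("seat",len(T),np.median(T[:,2]),cv2.minEnclosingCircle((T[:,:2]*1000).astype(np.float32)))
T=Q[(Q[:,2]>.0455)&(Q[:,2]<.056)]; print("pin",len(T),T.mean(0) if len(T) else 0,T.min(0),T.max(0))
print(status.observe()["position"],status.observe()["time"])
E
```

```text
((481.16790771484375, 191.29678344726562), (155.4567413330078, 117.01424407958984), 87.90828704833984)
seat 1598 0.041056146893946925 ((480.63519287109375, 187.99339294433594), 27.713600158691406)
pin 76 [0.48062651 0.18799757 0.04863628] [0.47563039 0.18255617 0.04573948] [0.48541217 0.19312559 0.05195075]
[0.47981266 0.1236825  0.26679409] 7.35
```

View pics/w2.png

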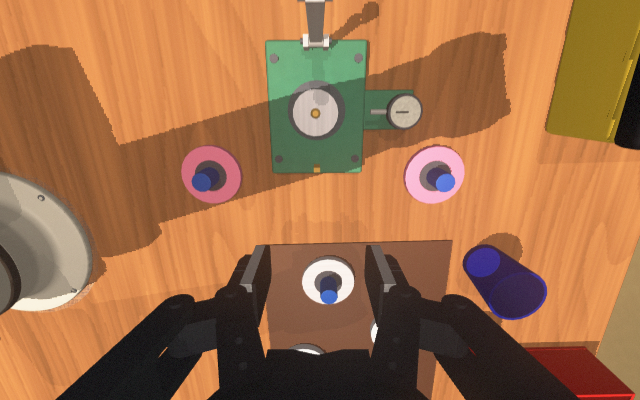

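The seat and pin are clear, with the pin at (315,113). The gripper closed to 0 at the end of the swing, so the ball slipped out. I'll check the hasp angle.

```bash
python3 - <<'E'
from h import *
for cam in ["side","scene"]:
    im,d=viewer.capture(cam)
    cv2.imwrite(f"pics/{cam}3.png",cv2.resize(im[0:200,200:500,::-1],None,fx=2,fy=2))
    hsv=cv2.cvtColor(im,cv2.COLOR_RGB2HSV); H,S,V=[hsv[...,i].astype(int) for i in range(3)]
    P=world(cam,d,((H<6)|(H>174))&(S>150)); P=P[(abs(P[:,0]-.48)<.06)&(P[:,1]>.15)&(P[:,1]<.5)&(P[:,2]>.03)]
    if len(P): print(cam,"ball",len(P),P.mean(0),P.min(0),P.max(0))
    for r in models.silhouettes(cam,"hasp")[:1]:
        P=world(cam,d,r["mask"]); print(r["score"],P.min(0),P.max(0),np.median(P,0))
print(status.observe()["position"])
E
```

```text
side ball 95 [0.48190995 0.26915942 0.24166474] [0.47224639 0.26421859 0.23263268] [0.49097334 0.2782411  0.24913324]
0.78 [ 0.44987818  0.25791342 -0.00338657] [0.49317193 0.73314105 0.24913324] [0.4804538  0.26864581 0.14661411]
scene ball 68 [0.48508293 0.26887058 0.24523035] [0.47771926 0.2615039  0.23534998] [0.49054158 0.27850438 0.25147914]
0.94 [ 0.08019074  0.25709269 -0.00025957] [0.49457419 0.71143614 0.25147914] [0.48196605 0.26738607 0.15343822]
[0.47989023 0.12701269 0.26584938]
```

Request:
play_rows:
  steps:
    - [30, 0, 10, 0, 0, 0]
    - [30, 0, 20, 0, 0, 0]
    - [30, 0, 30, 0, 0, 0]
    - [0, 0, 6, 0, 0, 0]
    - [0, 0, 0, 0, 0, 0]
  hand: 0

```text
time: 8.05
position: [0.4809, 0.2174, 0.1983]
tool_rot: [[0.019, 1.0, -0.003], [1.0, -0.019, -0.001], [-0.001, -0.003, -1.0]]
contact_force: [-0.4, -0.4, -0.2]
opening: 0.0
grasp_force: 0.0
```

Request:
play_rows:
  steps:
    - [15, 0, 0, 0, 0, 0]
    - [15, 0, 0, 0, 0, 0]
    - [15, 0, 0, 0, 0, 0]
    - [15, 0, 0, 0, 0, 0]
    - [15, 0, 0, 0, 0, 0]
    - [15, 0, 0, 0, 0, 0]
    - [8, 0, 0, 0, 0, 0]
    - [0, 0, 0, 0, 0, 0]

```text
time: 8.85
position: [0.4839, 0.3154, 0.1995]
tool_rot: [[0.021, 1.0, -0.0], [1.0, -0.021, -0.0], [-0.0, -0.0, -1.0]]
contact_force: [-1.0, 0.3, 0.1]
opening: 0.0002
grasp_force: 0.0
```

Request:
play_rows:
  steps:
    - [-45, 0, 0, 0, 0, 0]
    - [-48, 0, 0, 0, 0, 0]
    - [-48, 0, 0, 0, 0, 0]
    - [-48, 0, 0, 0, 0, 0]
    - [-48, 0, 0, 0, 0, 0]
    - [-48, 0, 0, 0, 0, 0]
    - [-48, -3, 0, 0, 0, 0]
    - [-30, -3, 0, 0, 0, 0]
  hand: 80

```text
time: 9.65
position: [0.4693, -0.0515, 0.2002]
tool_rot: [[0.024, 1.0, 0.001], [1.0, -0.024, -0.0], [-0.0, 0.001, -1.0]]
contact_force: [-0.3, 0.9, -0.3]
opening: 0.0685
grasp_force: 0.0
```

```bash
python3 - <<'E'
from h import *
for cam in ["side","scene"]:
    im,d=viewer.capture(cam)
    hsv=cv2.cvtColor(im,cv2.COLOR_RGB2HSV); H,S,V=[hsv[...,i].astype(int) for i in range(3)]
    P=world(cam,d,((H<6)|(H>174))&(S>150)); P=P[(abs(P[:,0]-.48)<.06)&(P[:,1]>.15)&(P[:,1]<.5)&(P[:,2]>.03)]
    if len(P): print(cam,"ball",len(P),P.mean(0),P.min(0),P.max(0))
s=status.observe();print(s["position"],s["time"],s["tool_rot"])
E
```

```text
scene ball 67 [0.48612598 0.33556933 0.22905228] [0.47504526 0.3272744  0.22003444] [0.49249039 0.34654934 0.23540396]
[ 0.46935813 -0.05187107  0.20013818] 9.75 [[ 2.66210603e-02  9.99645449e-01  5.43954571e-04]
 [ 9.99645381e-01 -2.66206927e-02 -6.72153553e-04]
 [-6.57434792e-04  5.61655114e-04 -9.99999626e-01]]
```

The ball is now at about (0.337, 0.226) in y,z, so the hasp is at roughly 1.97 rad. Next is locating the blue knob for the grasp.

```bash
python3 - <<'E'
from h import *
def knob(im,d,c):
    hsv=cv2.cvtColor(im,cv2.COLOR_RGB2HSV); H,S,V=[hsv[...,i].astype(int) for i in range(3)]
    P=world("wrist",d,(H>100)&(H<130)&(S>100),c); P=P[(abs(P[:,0]-.49)<.05)&(abs(P[:,1]+.07)<.05)]
    if len(P)<10: print("none"); return
    T=P[abs(P[:,2]-.051)<.004]; print(len(T),T.mean(0),cv2.minEnclosingCircle((T[:,:2]*1000).astype(np.float32)))
z=np.load("pics/w2.npz"); c=viewer.get_calibration("wrist"); c2=dict(c); c2["R"],c2["t"]=z["R"],z["t"]
knob(z["im"],z["d"],c2)
c=viewer.get_calibration("wrist"); im,d=viewer.capture("wrist"); knob(im,d,c)
plan([.491,-.0715,.07],Rt(),4)
E
```

```text
185 [ 0.49259148 -0.07053667  0.05188964] ((492.7847900390625, -71.04930877685547), 12.060331344604492)
398 [ 0.49241112 -0.07111155  0.05194587] ((492.3582458496094, -71.3513412475586), 12.392102241516113)
[[-5.2, 5.5, 32.5, 0.0001, 0.0, -0.0009], [-5.2, 5.5, 32.5, 0.0001, 0.0, -0.0009], [-5.2, 5.5, 32.5, 0.0001, 0.0, -0.0009], [-5.2, 5.5, 32.5, 0.0001, 0.0, -0.0009]]
```

Request:
play_rows:
  steps:
    - [-6.2, 7.7, 25, 0, 0, 0]
    - [-6.2, 7.7, 35, 0, 0, 0]
    - [-6.2, 7.7, 35, 0, 0, 0]
    - [0, 0, 35, 0, 0, 0]
    - [0, 0, 25, 0, 0, 0]
    - [0, 0, 15, 0, 0, 0]
    - [0, 0, 8, 0, 0, 0]
    - [0, 0, 0, 0, 0, 0]
  hand: 60

```text
time: 10.6
position: [0.4926, -0.0672, 0.0216]
tool_rot: [[0.021, 1.0, -0.001], [1.0, -0.021, 0.0], [0.0, -0.001, -1.0]]
contact_force: [0.5, 1.0, 0.7]
opening: 0.0512
grasp_force: 0.0
```

Request:
play_rows:
  steps:
    - [0, 0, 0, 0, 0, 0]
    - [0, 0, 0, 0, 0, 0]

```text
time: 10.8
position: [0.4936, -0.0676, 0.0232]
tool_rot: [[0.022, 1.0, 0.002], [1.0, -0.022, -0.0], [-0.0, 0.002, -1.0]]
contact_force: [0.3, 1.3, -0.0]
opening: 0.0513
grasp_force: 0.0
```

Request:
play_rows:
  steps:
    - [-3.5, -1, 1, 0, 0, 0]
    - [0, 0, 0, 0, 0, 0]

```text
time: 11.0
position: [0.4918, -0.0715, 0.0212]
tool_rot: [[0.022, 1.0, 0.001], [1.0, -0.022, -0.0], [-0.0, 0.001, -1.0]]
contact_force: [0.9, -0.7, 0.3]
opening: 0.0513
grasp_force: 0.0
```

Request:
play_rows:
  steps:
    - [0, 0, 0, 0, 0, 0]
    - [0, 0, 0, 0, 0, 0]
    - [0, 0, 0, 0, 0, 0]
    - [0, 0, 0, 0, 0, 0]
    - [0, 0, 0, 0, 0, 0]
    - [0, 0, 0, 0, 0, 0]
  hand: 0
  grip_force: 80

```text
time: 11.6
position: [0.4916, -0.0712, 0.0212]
tool_rot: [[0.022, 1.0, 0.0], [1.0, -0.022, -0.0], [-0.0, 0.0, -1.0]]
contact_force: [-3.9, -0.9, 5.7]
opening: 0.0242
grasp_force: 78.2
```

Request:
play_rows:
  steps:
    - [0, 0, -10, 0, 0, 0]
    - [0, 0, -20, 0, 0, 0]
    - [0, 0, -35, 0, 0, 0]
    - [0, 0, -35, 0, 0, 0]
    - [0, 0, 0, 0, 0, 0]
    - [0, 0, 0, 0, 0, 0]

```text
time: 12.2
position: [0.4918, -0.0711, 0.1209]
tool_rot: [[0.022, 1.0, 0.001], [1.0, -0.022, 0.0], [0.0, 0.001, -1.0]]
contact_force: [-1.4, -0.5, -5.4]
opening: 0.0239
grasp_force: 79.4
```

```bash
python3 - <<'E'
from h import *
P=[]
for cam in ["scene","side","wrist"]:
    c=viewer.get_calibration(cam); im,d=viewer.capture(cam); s=status.observe(); P.append(s["position"])
    hsv=cv2.cvtColor(im,cv2.COLOR_RGB2HSV); H,S,V=[hsv[...,i].astype(int) for i in range(3)]
    # white disc of the wheel
    Q=world(cam,d,(S<60)&(V>110),c); Q=Q[(abs(Q[:,0]-.49)<.06)&(abs(Q[:,1]+.07)<.06)&(Q[:,2]>.07)&(Q[:,2]<.12)]
    if len(Q): print(cam,len(Q),np.percentile(Q,[2,50,98],axis=0).round(4).tolist(),cv2.minEnclosingCircle((Q[:,:2]*1000).astype(np.float32)))
    if cam=="side": cv2.imwrite("pics/s4.png",cv2.resize(im[120:320,180:440,::-1],None,fx=2,fy=2))
print(np.mean(P,0),s["opening"],s["grasp_force"],s["contact_force"],s["time"])
E
```

```text
scene 896 [[0.4572, -0.1127, 0.107], [0.5076, -0.0857, 0.116], [0.5328, -0.0359, 0.1182]] ((492.52288818359375, -73.40724182128906), 42.70615768432617)
side 1260 [[0.4531, -0.1114, 0.104], [0.4904, -0.0895, 0.1127], [0.5289, -0.0493, 0.1146]] ((490.864990234375, -71.24220275878906), 41.9586067199707)
wrist 7232 [[0.4536, -0.0862, 0.1076], [0.4929, -0.05, 0.1138], [0.5307, -0.031, 0.1151]] ((492.3475036621094, -71.67582702636719), 42.06321716308594)
[ 0.49092421 -0.07097754  0.119293  ] 0.023684123796107372 79.40067172050476 [ 0.40250165  0.3347175  -5.83430597] 12.35
```

View pics/s4.png

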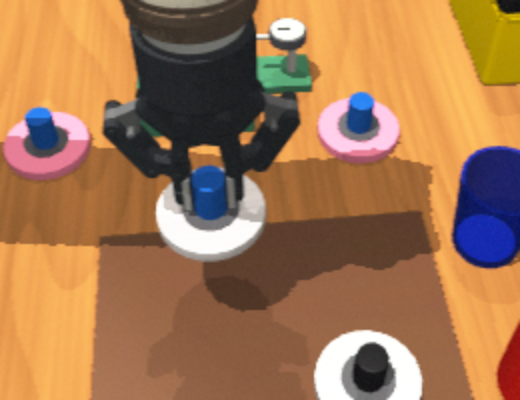

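The wheel hangs level in the fingers, with its knob centred between the pads at (208,195) in the crop. I'll carry it over the pin.

Request:
play_rows:
  steps:
    - [20, -2, 0, 0, 0, 0]
    - [36, -2.4, 0, 0, 0, 0]
    - [40, -2.4, 0, 0, 0, 0]
    - [40, -2.4, 0, 0, 0, 0]
    - [40, -2.4, 0, 0, 0, 0]
    - [40, -2.4, 0, 0, 0, 0]
    - [30, -2.4, 0, 0, 0, 0]
    - [13.4, -1, 0, 0, 0, 0]

```text
time: 13.15
position: [0.4789, 0.1908, 0.1192]
tool_rot: [[0.02, 1.0, -0.002], [1.0, -0.02, -0.0], [-0.0, -0.002, -1.0]]
contact_force: [-0.6, -1.0, -5.0]
opening: 0.0243
grasp_force: 79.4
```

Request:
play_rows:
  steps:
    - [0, 0, 15, 0, 0, 0]
    - [0, 0, 15, 0, 0, 0]
    - [0, 0, 10, 0, 0, 0]
    - [0, 0, 5, 0, 0, 0]
    - [0, 0, 0, 0, 0, 0]
    - [0, 0, 0, 0, 0, 0]

```text
time: 13.75
position: [0.4802, 0.1882, 0.0761]
tool_rot: [[0.023, 1.0, 0.0], [1.0, -0.023, 0.0], [0.0, 0.0, -1.0]]
contact_force: [0.1, 0.9, -5.3]
opening: 0.0237
grasp_force: 79.4
```

```bash
python3 - <<'E'
from h import *
P=[]
for cam in ["scene","side","wrist"]:
    c=viewer.get_calibration(cam); im,d=viewer.capture(cam); s=status.observe(); P.append(s["position"])
    hsv=cv2.cvtColor(im,cv2.COLOR_RGB2HSV); H,S,V=[hsv[...,i].astype(int) for i in range(3)]
    Q=world(cam,d,(S<60)&(V>110),c); Q=Q[(np.hypot(Q[:,0]-.4806,Q[:,1]-.189)<.055)&(Q[:,2]>.055)&(Q[:,2]<.075)]
    if len(Q): print(cam,len(Q),np.percentile(Q,[2,50,98],axis=0).round(4).tolist(),cv2.minEnclosingCircle((Q[:,:2]*1000).astype(np.float32)))
print(np.mean(P,0),s["opening"],s["contact_force"],s["time"])
E
```

```text
scene 566 [[0.4441, 0.1455, 0.0619], [0.4979, 0.1694, 0.0716], [0.5211, 0.2224, 0.074]] ((480.05548095703125, 184.9141845703125), 43.687767028808594)
side 592 [[0.4416, 0.1472, 0.0595], [0.4811, 0.1665, 0.0693], [0.5188, 0.2105, 0.0713]] ((479.6242370605469, 187.20809936523438), 42.115135192871094)
wrist 7245 [[0.4432, 0.1734, 0.0648], [0.4826, 0.2095, 0.0712], [0.5203, 0.2284, 0.0724]] ((481.8453674316406, 187.7082061767578), 42.01946258544922)
[0.48035586 0.18849572 0.07643654] 0.023889484281271564 [ 0.36514727 -0.12448626 -5.33785186] 13.9
```

Request:
play_rows:
  steps:
    - [0, 0, 5, 0, 0, 0]
    - [0, 0, 4, 0, 0, 0]
    - [0, 0, 3, 0, 0, 0]
    - [0, 0, 2, 0, 0, 0]
    - [0, 0, 0, 0, 0, 0]
    - [0, 0, 0, 0, 0, 0]

```text
time: 14.5
position: [0.4799, 0.1886, 0.0618]
tool_rot: [[0.022, 1.0, -0.0], [1.0, -0.022, -0.0], [-0.0, -0.0, -1.0]]
contact_force: [0.4, -0.0, -5.0]
opening: 0.0243
grasp_force: 79.4
```

No reaction force 5 mm below the pin tip's height, so the bore is over the pin. Pressing on.

Request:
play_rows:
  steps:
    - [0, 0, 2, 0, 0, 0]
    - [0, 0, 2, 0, 0, 0]
    - [0, 0, 2, 0, 0, 0]
    - [0, 0, 0, 0, 0, 0]
    - [0, 0, 0, 0, 0, 0]

```text
time: 15.0
position: [0.4801, 0.1887, 0.0562]
tool_rot: [[0.022, 1.0, 0.001], [1.0, -0.022, 0.0], [0.0, 0.001, -1.0]]
contact_force: [-1.5, 0.3, 1.3]
opening: 0.0242
grasp_force: 79.6
```

Request:
play_rows:
  steps:
    - [0, 0, 2, 0, 0, 0]
    - [0, 0, 2, 0, 0, 0]
    - [0, 0, 1, 0, 0, 0]
    - [0, 0, 0, 0, 0, 0]
    - [0, 0, 0, 0, 0, 0]

```text
time: 15.5
position: [0.4802, 0.1887, 0.0512]
tool_rot: [[0.022, 1.0, 0.001], [1.0, -0.022, 0.0], [0.0, 0.001, -1.0]]
contact_force: [-1.6, -0.8, 6.2]
opening: 0.0238
grasp_force: 80.1
```

Request:
play_rows:
  steps:
    - [0, 0, 1, 0, 0, 0]
    - [0, 0, 0.7, 0, 0, 0]
    - [0, 0, 0, 0, 0, 0]
    - [0, 0, 0, 0, 0, 0]
    - [0, 0, 0, 0, 0, 0]

```text
time: 16.0
position: [0.4802, 0.1887, 0.0502]
tool_rot: [[0.022, 1.0, 0.001], [1.0, -0.022, 0.0], [0.0, 0.001, -1.0]]
contact_force: [-4.7, -3.0, 11.6]
opening: 0.0241
grasp_force: 80.9
```

```bash
python3 - <<'E'
from h import *
for cam in ["side","wrist"]:
    c=viewer.get_calibration(cam); im,d=viewer.capture(cam); s=status.observe()
    hsv=cv2.cvtColor(im,cv2.COLOR_RGB2HSV); H,S,V=[hsv[...,i].astype(int) for i in range(3)]
    Q=world(cam,d,(S<60)&(V>110),c); Q=Q[(np.hypot(Q[:,0]-.4806,Q[:,1]-.189)<.045)&(Q[:,2]>.036)&(Q[:,2]<.06)]
    if len(Q):
        A=np.c_[Q[:,:2],np.ones(len(Q))]; k=np.linalg.lstsq(A,Q[:,2],rcond=None)[0]
        print(cam,len(Q),np.median(Q,0),k[:2],cv2.minEnclosingCircle((Q[:,:2]*1000).astype(np.float32)))
    if cam=="side": cv2.imwrite("pics/s5.png",cv2.resize(im[60:260,150:450,::-1],None,fx=2,fy=2))
print(s["position"],s["contact_force"],s["wrist_torque"],s["grasp_force"],s["time"])
E
```

```text
side 526 [0.47895648 0.1686875  0.04320403] [-0.00435244  0.0440148 ] ((479.8298034667969, 188.04925537109375), 41.954776763916016)
wrist 7232 [0.48211703 0.20952129 0.04493696] [ 0.00142568 -0.02471379] ((481.51739501953125, 187.84765625), 41.972496032714844)
[0.48016313 0.18869429 0.05020337] [-5.14070104 -2.16675756 11.46116298] [-0.38064512  1.12780299  0.00524937] 80.90471863746643 16.1
```

View pics/s5.png

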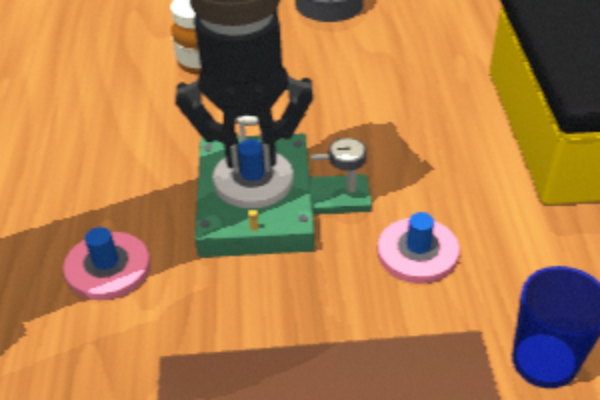

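The wheel sits flat on the gauge (crop 253,175) with its underside at about 32 mm. The net push is about 17 N, which is past the stop force. The hasp is back and nothing else has moved.

```bash
python3 -c "
from cell import ticket
print(ticket.finish_job())"
```

```text
the job is handed in; nothing more can be done
None
```

I swung the hasp back to about 1.97 rad, dropped the blue-knobbed wheel onto the pin and pressed it to its stop. The fingers are still holding it down, and the job is handed in (about 16 s used; no verdict was returned).

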